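Half-shade bore check on the light box

ROBOT

A 6-joint arm with a two-finger parallel gripper is mounted at the origin on the work surface. World frame = base frame: x ahead of the robot, y to its left, z up, the work surface at z = 0. Lengths are in m, angles in rad, forces in N, time in s.
With the tool pointing down it reaches from about 0.3 to 0.775 m from the base axis. Payload 14.6 kg.
Tool frame: the origin (TCP) lies midway between the tips of the shut fingers; the grasp point (between the pads) lies 19 mm behind it (env.hold_point_z is the distance from the TCP to the grasp point, in m); x points along the fingers, y is the direction in which the jaws open and shut, and the axes are right-handed (so a half turn about x gives the same grasp; the last joint's range is limited). The gripper opens to 85 mm and grips with 20 to 120 N. Pads are 22 mm wide; open, the fingers measure 114 mm over their backs; the gripper's body (76 mm by 85 mm) begins 54 mm behind the grasp point. The pads swing forward as they close: fully open they stand 13 mm farther back than shut.
Start: joints at [1.257, 0.3, 1.521, -0, 1.321, -0.067], TCP at [0.134, 0.533, 0.231] pointing down, gripper open.
Joint ranges: [-3.03, 3.03], [-0.79, 2.21], [0.23, 2.52], [-1.04, 4.18], [0, 3.07], [-2.55, 2.55]. Speed limits (rad/s): [2.22, 2.22, 2.57, 3.14, 3.14, 3.14].

INTERFACE

Orientations are given as a unit quaternion [x, y, z, w].
In Python, from station import env gives the robot as it stands.
- The arm moves only by the tool carry_out, never from a script. Its argument "steps" is a list of rows, each an object with "xyz": the shift along the tool's x, y, z in cm, a list of three; "dr": the turn, a rotation vector about the tool's x, y, z in degrees, a list of three; "gripper": the finger opening in cm, from 0 to 8.54. A call has 1 to 12 rows; each row is the pose to reach, as a shift and turn from the pose commanded when the call began, along the tool's axes at that moment; what a row does not reach only later rows make up. A row lasts 1/10 s, in which the tool goes at most 50 mm and 8.59 degrees, less where a joint would pass 70% of its speed; a pose out of reach is approached as far as the arm can. A call with a gripper value outside its range is refused whole. The fingers move at their own pace and stop on an object; "grip_force" is the grip in N (left out, the last holds). Time passes only in rows, so rows that repeat a pose let the fingers close. It gives the time, the measured TCP pose, the force and the opening at its end, in the units of the state.
- env.sense(): the state, without advancing time (a new reading comes with each control period).
- env.grab_frame(name): name is "side" or "top" or "wrist"; returns the picture (384x512x3 uint8, red, green, blue); there is no depth.
- env.camera_params(name): a dict with "fx", "fy", "cx", "cy" (pixels), "R" (3x3) and "t" (3): a world point X has camera coordinates R X + t. Camera axes: x right, y down, z forward; pixel columns grow to the right and rows downward; lengths in m; the calibration is good to about 2 mm. A picture is of the moment at which its call begins: read the wrist's pose just before it. camera_params takes no time and is no camera call; for the wrist camera it gives the pose at the moment of the call.
- env.hand_in(): hands the job in, once; it reports no verdict.
The state is a dict: "time_s": time; "joint_positions": joint angles; "qvel": joint speeds; "joint_efforts": joint torques, N m; "ee_pos": TCP position; "orientation": TCP orientation; "ft_force": force on the tool from outside, world axes, zero at the start; "wrist_torque": the same for the moment, N m; "width": finger opening in m.
Only numpy, scipy, OpenCV 4.12 (cv2) and the standard library are available. Lean on these libraries where they do the work, as an engineer would, in place of code of your own. Each camera call takes 0.05 s, during which the arm holds its last target.

TASK

Take the one sleeve that fits the round nest of the light box out of the tray and set it down in the nest, without dropping it, while the shutter is still shut. Then draw the light box's sprung shutter out to half open, so that its edge lies across the middle of the sleeve's bore, and keep holding it there: the job finishes with you still holding the shutter against its spring. Leave the other sleeves, the caliper, the brush and the jar where they are.

Things in the scene. Friction and masses are not known exactly. Their poses are not given: they have to be found in the camera images.
- light_box: Inspection light box fixed on the bench, grey, 160 mm (its x) by 180 mm (its y) by 46 mm high, with a flat aluminium top plate (the nest plate). Origin: centre of its underside, on the bench. It stands at varying places and yaws. Its shutter sticks out at its -y side.
- nest (a point): Centre of the floor of the round nest in the light box's top, 40 mm above the bench, right over the box's origin. The nest is a recess 54 mm in diameter and 6 mm deep with a 2 mm chamfer round its mouth; in its floor is a 30 mm round window to the lit panel, which the shutter covers from below when shut. Its axes are those of the light box.
- travel (a joint): Travel of the shutter in m: 0 shut (where its springs hold it), 0.06 fully open; it slides straight out along the light box's -y, level. The springs push it shut with about 3 N at 0, 8 N at 0.03 and 13 N at 0.06 and shut it at once when it is let go. At 0.03, half travel, the edge of the dark steel slide lies across the middle of the nest, and the first white line across the slide has just come out from under the box's side.
- shutter: The shutter: dark steel slide 56 mm wide and 3 mm thick, 36 mm above the bench at its top, that comes out of a slot at the light box's -y side and ends in an aluminium cross bar, 104 mm (box x) by 12 mm, top 42.5 mm above the bench, with two thin rods beside the slide and an upright black knob on its middle. Origin: coincides with the light box's origin when shut, moves out with the shutter; axes as the light box's.
- knob (a point): Middle of the knob's grip, 74 mm above the bench and 140 mm from the light box's origin along the box's -y when shut (50 mm out from the box's side); moves with the shutter. The grip is an upright cylinder 20 mm in diameter from 54.5 to 93.5 mm above the bench, on a 10 mm stem over the cross bar.
- tray: Shallow yellow tray fixed on the bench, 220 by 220 mm, walls 18 mm high and 3 mm thick, floor 3 mm thick. Origin: centre of its underside. The four sleeves stand in it 45 mm to either side of its centre along its x and y (90 mm apart), any sleeve in any of the four places.
- sleeve_34: Green moulded sleeve, upright, outer diameter 34 mm, bore 22 mm, 24 mm high. Origin: centre of its underside. Too small for the nest.
- sleeve_42: Green moulded sleeve, upright, outer diameter 42 mm, bore 22 mm, 24 mm high. Origin: centre of its underside. Too small for the nest.
- sleeve_50: Green moulded sleeve, upright, outer diameter 50 mm, bore 22 mm, 24 mm high, about 60 g. Origin: centre of its underside. The one that fits the nest (2 mm play all round); seated, it stands 18 mm proud of the nest plate.
- sleeve_58: Green moulded sleeve, upright, outer diameter 58 mm, bore 22 mm, 24 mm high. Origin: centre of its underside. Too big for the nest.
- caliper: Steel caliper with a grey head lying loose on the bench beyond the light box, 215 mm long, 10 mm high. To be left alone.
- brush: Dusting brush lying loose on the bench near the robot on its right. To be left alone.
- jar: Grey jar with a white lid, 64 mm in diameter, 75 mm high, standing beyond the gap between tray and light box. To be left alone.
Mind the look-alikes: they are no part of the job. What is shaped like the sleeve_50 but pink, red or turquoise is not meant.

How it is judged:
By the outcome, as a careful person would: the job done as asked, in the order asked, and still so for the second after the job is handed in, while the arm keeps its last pose, push and grip.
It also fails if it takes over 48 s, if anything falls off the work surface, if the arm or the gripper's body presses on something with over 40 N, if the wrist force passes 120 N, or if a joint passes its speed limit or range.

## Working session

There is one attempt and no reset: what is moved stays moved. The work goes in short steps, Python scripts to look and compute and a tool call to move; the robot and the scene stay as the last step left them, time stands still between calls to the robot, and variables do not carry over. Pictures are saved under pics/ and viewed, and the job is handed in when it is done.

Besides the shell and the picture viewer there is one more tool, called after "Call:" as name(argument=value, ...) on one line, values as JSON. carry_out: Moves the arm, as the interface text tells. Its arguments: {"type":"object","properties":{"steps":{"type":"array","items":{"type":"object","properties":{"xyz":{"type":"array","items":{"type":"number"}},"dr":{"type":"array","items":{"type":"number"}},"gripper":{"type":"number"}}}},"grip_force":{"type":"number"}},"required":["steps"]}

```bash
mkdir -p pics; python3 - <<'E'
from station import env
import cv2
s=env.sense(); print({k:(v if not hasattr(v,'tolist') else v.tolist()) for k,v in s.items()})
for n in ("top","side"):
    im=env.grab_frame(n); cv2.imwrite(f"pics/{n}0.png",im[:,:,::-1])
    p=env.camera_params(n); print(n,p)
print(env.hold_point_z)
E
```

```text
{'time_s': 0.0, 'joint_positions': [1.2573918361950915, 0.30048955401033434, 1.5216050858926944, -8.450483215394018e-07, 1.3206782797580647, -0.06661072901907306], 'qvel': [-0.001942181743109852, 0.001524342604867811, 8.568203967129672e-05, 0.00042053578960504914, -5.908895022826326e-05, -0.0001864706487712679], 'joint_efforts': [-0.001996119026443921, -54.35004472732544, -36.1786150932312, -0.00016467225577798672, 0.004117969219805673, 3.511887484819454e-05], 'ee_pos': [0.13429831256613053, 0.5331069289173617, 0.2307010313678611], 'orientation': [0.08662358427018639, 0.7018085397192803, -0.0874432476926367, 0.7016514851820964], 'ft_force': [0.4150489535238788, 0.4077873369104971, -0.15994372945975094], 'wrist_torque': [0.014421085856589012, -0.0309670904358393, -0.012608819873448886], 'width': 0.08531701106302321}
top {'fx': 347.79716009142174, 'fy': 347.79716009142174, 'cx': 259.2893650289077, 'cy': 188.93222837404878, 'R': array([[-0.0273619 , -0.99962353, -0.00203137],
       [-0.97420658,  0.02712142, -0.22402225],
       [ 0.223993  , -0.0041507 , -0.97458191]]), 't': array([0.1225976 , 0.57414087, 0.81742865])}
side {'fx': 401.7827240693405, 'fy': 401.7827240693405, 'cx': 251.69913238613998, 'cy': 189.5721911817293, 'R': array([[-0.97232918, -0.23327575, -0.01258558],
       [-0.11190878,  0.51238896, -0.85143055],
       [ 0.20506682, -0.82646233, -0.52431634]]), 't': array([0.54776847, 0.06567149, 0.98060512])}
0.0187
```

View pics/top0.png

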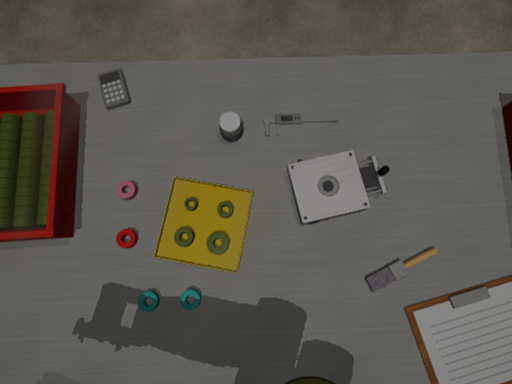

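View pics/side0.png

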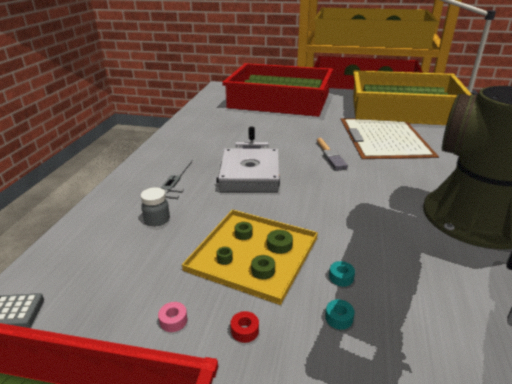

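Candidates: top-picture green rings at (191,203), (226,209), (184,236) and (218,243). The look-alikes outside the tray are pink (126,190), red (126,238) and turquoise (148,300) and (190,299). Next I'll measure diameters and the box.

```bash
cat > h.py <<'E'
import numpy as np, cv2
from station import env
def ray(p,uv,z):
    R,t=np.array(p['R']),np.array(p['t']); uv=np.atleast_2d(uv).astype(float)
    d=np.c_[(uv[:,0]-p['cx'])/p['fx'],(uv[:,1]-p['cy'])/p['fy'],np.ones(len(uv))]@R
    c=-R.T@t
    return c+d*((z-c[2])/d[:,2])[:,None]
def proj(p,X):
    c=np.atleast_2d(X)@np.array(p['R']).T+np.array(p['t'])
    return np.c_[c[:,0]/c[:,2]*p['fx']+p['cx'],c[:,1]/c[:,2]*p['fy']+p['cy']]
E
python3 - <<'E'
from h import *
for n in("top","side"):
    im=cv2.imread(f"pics/{n}0.png"); hsv=cv2.cvtColor(im,cv2.COLOR_BGR2HSV); p=env.camera_params(n)
    print(n)
    x0,x1,y0,y1=(158,255,178,272) if n=="top" else (190,320,210,298)
    m=np.zeros(im.shape[:2],np.uint8); sub=hsv[y0:y1,x0:x1]
    if n=="top": print([hsv[v,u].tolist() for u,v in((184,229),(218,235),(205,220),(191,197))])
    m[y0:y1,x0:x1]=((sub[...,0]>28)&(sub[...,0]<85)&(sub[...,2]<150)).astype(np.uint8)*255
    cs,_=cv2.findContours(m,cv2.RETR_EXTERNAL,cv2.CHAIN_APPROX_NONE)
    for c in cs:
        if cv2.contourArea(c)<60: continue
        (u,v),r=cv2.minEnclosingCircle(c)
        w=ray(p,c[:,0,:],.015); (a,b),rr=cv2.minEnclosingCircle(w[:,:2].astype(np.float32)*1000)
        print(round(u),round(v),round(r,1),cv2.contourArea(c),"world",round(a),round(b),"D",round(2*rr))
    crop=im[y0-10:y1+10,x0-10:x1+10]; 
    cv2.imwrite(f"pics/crop_{n}.png",cv2.resize(crop,None,fx=5 if n=="top" else 4,fy=5 if n=="top" else 4,interpolation=cv2.INTER_CUBIC))
im=cv2.imread("pics/top0.png")
cv2.imwrite("pics/box.png",cv2.resize(im[140:235,275:405],None,fx=6,fy=6,interpolation=cv2.INTER_CUBIC))
g=cv2.cvtColor(im,cv2.COLOR_BGR2GRAY);p=env.camera_params("top")
m=np.zeros_like(g); m[145:230,280:375]=(g[145:230,280:375]>150)*255
cs,_=cv2.findContours(m,cv2.RETR_EXTERNAL,cv2.CHAIN_APPROX_NONE); c=max(cs,key=cv2.contourArea)
r=cv2.minAreaRect((ray(p,c[:,0,:],.046)[:,:2]*1000).astype(np.float32)); print("box",r)
E
```

```text
top
[[36, 131, 72], [37, 136, 77], [25, 220, 138], [27, 155, 74]]
217 243 11.0 353.0 world 449 219 D 57
184 236 9.7 265.0 world 467 307 D 51
225 209 7.7 163.0 world 537 199 D 42
190 203 6.3 105.5 world 555 291 D 34
side
263 267 12.2 414.0 world 467 303 D 69
224 255 8.6 188.5 world 553 287 D 52
280 241 13.0 440.0 world 448 215 D 79
243 230 9.2 218.5 world 535 194 D 63Traceback (most recent call last):
  File "<stdin>", line 21, in <module>
ValueError: max() iterable argument is empty
```

View pics/crop_top.png

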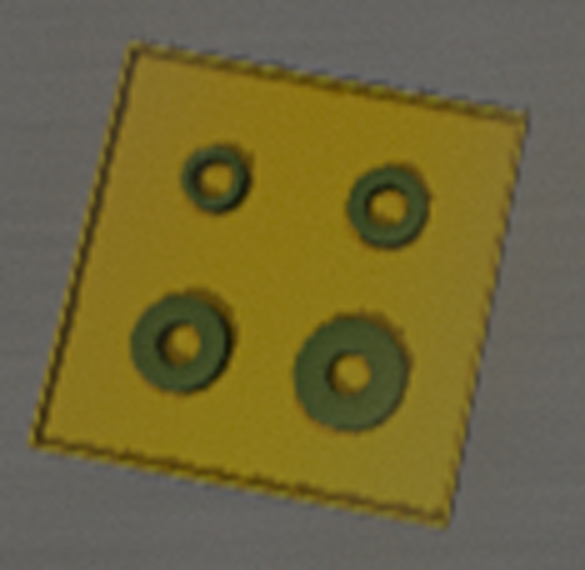

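View pics/box.png

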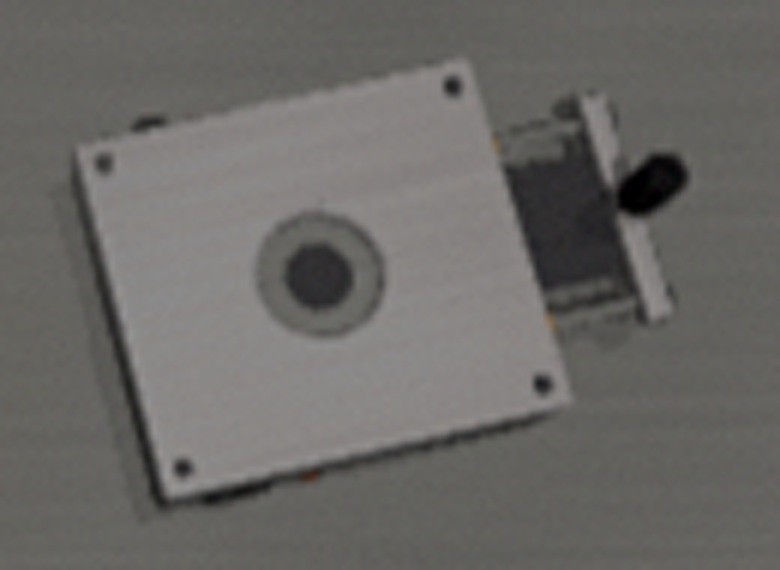

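The crops show four green rings in the yellow tray. The second largest, at (184,236), measures D=51 mm, so it is sleeve_50; the others measure 34, 42 and 57. The box plate's nest is at about (328,186) and the knob is at the top right, about (384,171). Now the box pose.

```bash
python3 - <<'E'
from h import *
im=cv2.imread("pics/top0.png")
g=cv2.cvtColor(im,cv2.COLOR_BGR2GRAY);p=env.camera_params("top")
print(g[170,310],g[140,300],g[186,337],g[186,328])
m=np.zeros_like(g); m[140:235,275:365]=(g[140:235,275:365]>118)*255
m=np.zeros_like(g); m[140:235,275:375]=(g[140:235,275:375]>(int(g[170,310])+int(g[140,300]))//2)*255
cs,_=cv2.findContours(m,cv2.RETR_CCOMP,cv2.CHAIN_APPROX_NONE); c=max(cs,key=cv2.contourArea)
r=cv2.minAreaRect((ray(p,c[:,0,:],.046)[:,:2]*1000).astype(np.float32)); print("box",r)
print(cv2.boxPoints(r).round(1).tolist())
for c in cs:
    a=cv2.contourArea(c)
    if 150<a<900:
        print(a,cv2.fitEllipse(c), cv2.minEnclosingCircle((ray(p,c[:,0,:],.045)[:,:2]*1000).astype(np.float32)))
# sleeve via median of contour at its proper height: bore centroid
hsv=cv2.cvtColor(im,cv2.COLOR_BGR2HSV)
# knob
k=np.zeros_like(g); k[160:185,374:395]=(g[160:185,374:395]<35)*255
cs,_=cv2.findContours(k,cv2.RETR_EXTERNAL,cv2.CHAIN_APPROX_NONE); c=max(cs,key=cv2.contourArea); M=cv2.moments(c)
uv=[M['m10']/M['m00'],M['m01']/M['m00']]; print("knob",uv,ray(p,uv,.074))
# tray outline
t=((hsv[...,1]>150)&(hsv[...,0]>15)&(hsv[...,0]<32)).astype(np.uint8)*255; t[:, 270:]=0
cs,_=cv2.findContours(t,cv2.RETR_EXTERNAL,cv2.CHAIN_APPROX_NONE); c=max(cs,key=cv2.contourArea)
print("tray",cv2.minAreaRect((ray(p,c[:,0,:],.018)[:,:2]*1000).astype(np.float32)))
s=env.sense()
from scipy.spatial.transform import Rotation as Ro
print(Ro.from_quat(s['orientation']).as_matrix().round(3), env.camera_params("wrist"))
E
```

```text
135 98 95 46
box ((587.6359252929688, -72.60102081298828), (158.73873901367188, 179.0447998046875), 11.602971076965332)
[[491.8999938964844, -0.8999999761581421], [527.9000244140625, -176.3000030517578], [683.4000244140625, -144.3000030517578], [647.4000244140625, 31.100000381469727]]
396.0 ((327.9152526855469, 185.29344177246094), (21.938993453979492, 23.081466674804688), 120.78733825683594) ((586.6870727539062, -71.9545669555664), 31.08701515197754)
knob [382.9439775910364, 170.40896358543415] [[ 0.61483661 -0.20871139  0.074     ]]
tray ((500.8854064941406, 253.57223510742188), (218.025146484375, 218.63848876953125), 77.87216186523438)
[[-0.     0.244  0.97 ]
 [-0.001  0.97  -0.244]
 [-1.    -0.001 -0.   ]] {'fx': 285.84542316693296, 'fy': 285.84542316693296, 'cx': 256.71327835710076, 'cy': 183.566597188397, 'R': array([[ 2.44894127e-01,  9.69549760e-01,  3.59888752e-04],
       [ 9.24762409e-01, -2.33692977e-01,  3.00336611e-01],
       [ 2.91275392e-01, -7.32178603e-02, -9.53833209e-01]]), 't': array([-0.54900169, -0.03849114,  0.37974726])}
```

Box centre is (587.5,−72.3) mm with yaw +11.6°. The knob predicted from that agrees with the measured one to 1 mm. The tray puts sleeve_50 at (466.4,307), against a measured (467,307). I'll go above it with the jaws along the tray diagonal, clear of the neighbours.

Call:
carry_out(steps=[{"xyz": [10,-13.9,37.7],"dr": [43,0,0],"gripper": 8.5},{"xyz": [10,-13.9,37.7],"dr": [43,0,0],"gripper": 8.5},{"xyz": [10,-13.9,37.7],"dr": [43,0,0],"gripper": 8.5},{"xyz": [10,-13.9,37.7],"dr": [43,0,0],"gripper": 8.5},{"xyz": [10,-13.9,37.7],"dr": [43,0,0],"gripper": 8.5},{"xyz": [10,-13.9,37.7],"dr": [43,0,0],"gripper": 8.5},{"xyz": [10,-13.9,37.7],"dr": [43,0,0],"gripper": 8.5},{"xyz": [10,-13.9,37.7],"dr": [43,0,0],"gripper": 8.5},{"xyz": [10,-13.9,37.7],"dr": [43,0,0],"gripper": 8.5},{"xyz": [10,-13.9,37.7],"dr": [43,0,0],"gripper": 8.5},{"xyz": [10,-13.9,37.7],"dr": [43,0,0],"gripper": 8.5},{"xyz": [10,-13.9,37.7],"dr": [43,0,0],"gripper": 8.5}])

```text
time_s: 1.3
ee_pos: [0.4651, 0.3074, 0.1317]
orientation: [0.338, 0.621, -0.338, 0.621]
ft_force: [-1.0, 0.7, -0.1]
width: 0.0853
```

```bash
cat >> h.py <<'E'
from scipy.spatial.transform import Rotation as Ro
def st():
    s=env.sense(); M=Ro.from_quat(s['orientation']).as_matrix(); 
    print("t",s['time_s'],"p",np.round(s['ee_pos'],4),"heading",np.degrees(np.arctan2(M[1,1],M[0,1])).round(2),"xdown",M[:,0].round(3),"F",np.round(s['ft_force'],1),"w",round(s['width'],4),"v",np.abs(s['qvel']).max().round(3))
    return np.array(s['ee_pos']),M
E
python3 - <<'E'
from h import *
P,M=st(); p=env.camera_params("wrist"); im=env.grab_frame("wrist")[:,:,::-1].copy(); cv2.imwrite("pics/w1.png",im)
hsv=cv2.cvtColor(im,cv2.COLOR_BGR2HSV)
m=((hsv[...,0]>28)&(hsv[...,0]<85)&(hsv[...,1]>60)&(hsv[...,2]>30)&(hsv[...,2]<150)).astype(np.uint8)*255
m=cv2.morphologyEx(m,cv2.MORPH_OPEN,np.ones((5,5)))
cs,_=cv2.findContours(m,cv2.RETR_CCOMP,cv2.CHAIN_APPROX_NONE)
for c in cs:
    if cv2.contourArea(c)<400: continue
    e=cv2.fitEllipse(c); w=ray(p,c[:,0,:],.027)[:,:2]*1000; (a,b),r=cv2.minEnclosingCircle(w.astype(np.float32))
    print(np.round(e[0]),cv2.contourArea(c),"z27:",round(a,1),round(b,1),"D",round(2*r,1), "move tool yz mm",(M[:2,1:].T@(np.array([a,b])-P[:2]*1000)).round(1))
E
```

```text
t 1.3 p [0.4651 0.3074 0.1317] heading 32.95 xdown [ 0.  0. -1.] F [-1.   0.7 -0.1] w 0.0853 v 0.003
[257. 296.] 1235.5 z27: 532.1 204.0 D 53.7 move tool yz mm [-1.000e-01  1.232e+02]
[323. 242.] 486.5 z27: 550.5 290.0 D 38.1 move tool yz mm [62.2 61. ]
[196. 245.] 2198.5 z27: 451.6 220.4 D 63.4 move tool yz mm [-58.6  65.7]
[258. 183.] 2182.5 z27: 466.2 306.9 D 52.2 move tool yz mm [0.6 1. ]
```

View pics/w1.png

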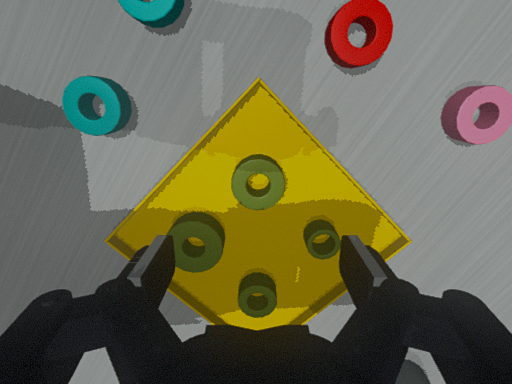

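The wrist view shows sleeve_50 at (258,183), with the smaller and bigger sleeves at the sides clear of the jaw line. It measures (466.2,306.9), in agreement with the top view. I'll descend and close.

Call:
carry_out(steps=[{"xyz": [4,0.05,0.1],"gripper": 8.5},{"xyz": [8,0.05,0.1],"gripper": 8.5},{"xyz": [10.5,0.05,0.1],"gripper": 8.5},{"xyz": [12.1,0.05,0.1],"gripper": 8.5},{"xyz": [12.1,0.05,0.1],"gripper": 8.5},{"xyz": [12.1,0.05,0.1],"gripper": 4.5},{"xyz": [12.1,0.05,0.1],"gripper": 4.5},{"xyz": [12.1,0.05,0.1],"gripper": 4.5},{"xyz": [12.1,0.05,0.1],"gripper": 4.5},{"xyz": [12.1,0.05,0.1],"gripper": 4.5},{"xyz": [12.1,0.05,0.1],"gripper": 4.5},{"xyz": [12.1,0.05,0.1],"gripper": 4.5}], grip_force=40)

```text
schema error: expected keys xyz, dr, gripper
```

Call:
carry_out(steps=[{"xyz": [4,0.05,0.1],"dr": [0,0,0],"gripper": 8.5},{"xyz": [8,0.05,0.1],"dr": [0,0,0],"gripper": 8.5},{"xyz": [10.5,0.05,0.1],"dr": [0,0,0],"gripper": 8.5},{"xyz": [12.1,0.05,0.1],"dr": [0,0,0],"gripper": 8.5},{"xyz": [12.1,0.05,0.1],"dr": [0,0,0],"gripper": 8.5},{"xyz": [12.1,0.05,0.1],"dr": [0,0,0],"gripper": 4.5},{"xyz": [12.1,0.05,0.1],"dr": [0,0,0],"gripper": 4.5},{"xyz": [12.1,0.05,0.1],"dr": [0,0,0],"gripper": 4.5},{"xyz": [12.1,0.05,0.1],"dr": [0,0,0],"gripper": 4.5},{"xyz": [12.1,0.05,0.1],"dr": [0,0,0],"gripper": 4.5},{"xyz": [12.1,0.05,0.1],"dr": [0,0,0],"gripper": 4.5},{"xyz": [12.1,0.05,0.1],"dr": [0,0,0],"gripper": 4.5}], grip_force=40)

```text
time_s: 2.55
ee_pos: [0.4674, 0.3064, 0.0121]
orientation: [0.339, 0.621, -0.337, 0.621]
ft_force: [-5.1, 0.4, 9.1]
width: 0.0487
```

```bash
python3 - <<'E'
from h import *
P,M=st(); im=env.grab_frame("wrist")[:,:,::-1].copy(); cv2.imwrite("pics/w2.png",im)
E
```

```text
t 2.55 p [0.4674 0.3064 0.0121] heading 32.87 xdown [ 0.002  0.001 -1.   ] F [-5.1  0.4  9.1] w 0.0487 v 0.002
```

View pics/w2.png

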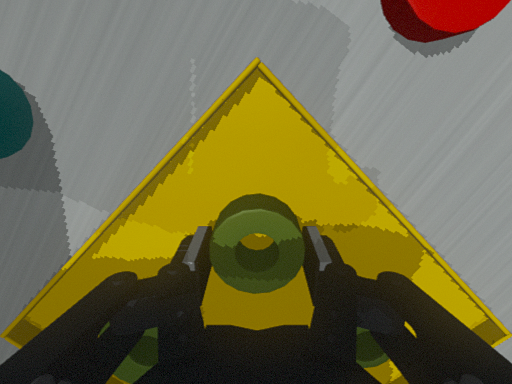

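The sleeve sits between the pads at (258,243). The width of 48.7 mm matches a 50 mm sleeve, so I'll lift.

Call:
carry_out(steps=[{"xyz": [-1,0,0],"dr": [0,0,0],"gripper": 4.5},{"xyz": [-3,0,0],"dr": [0,0,0],"gripper": 4.5},{"xyz": [-6,0,0],"dr": [0,0,0],"gripper": 4.5},{"xyz": [-10,0,0],"dr": [0,0,0],"gripper": 4.5},{"xyz": [-12,0,0],"dr": [0,0,0],"gripper": 4.5},{"xyz": [-12,0,0],"dr": [0,0,0],"gripper": 4.5},{"xyz": [-12,0,0],"dr": [0,0,0],"gripper": 4.5}])

```text
time_s: 3.3
ee_pos: [0.4669, 0.3058, 0.1306]
orientation: [0.338, 0.621, -0.338, 0.621]
ft_force: [0.0, -0.8, -1.1]
width: 0.0485
```

```bash
python3 - <<'E'
from h import *
P,M=st(); p=env.camera_params("wrist"); im=env.grab_frame("wrist")[:,:,::-1].copy(); cv2.imwrite("pics/w3.png",im)
im=env.grab_frame("side")[:,:,::-1]; 
u,v=proj(env.camera_params("side"),P)[0].astype(int); print(u,v)
cv2.imwrite("pics/s3.png",cv2.resize(im[max(0,v-70):v+70,max(0,u-90):u+90],None,fx=4,fy=4))
T=[.5875,-.0723]; print("to nest tool yz cm",(M[:2,1:].T@(np.array(T)-P[:2])*100).round(2))
E
```

```text
t 3.3 p [0.4669 0.3058 0.1306] heading 32.86 xdown [ 0.001  0.    -1.   ] F [ 0.  -0.8 -1.1] w 0.0485 v 0.03
262 220
to nest tool yz cm [-10.38  38.31]
```

View pics/w3.png

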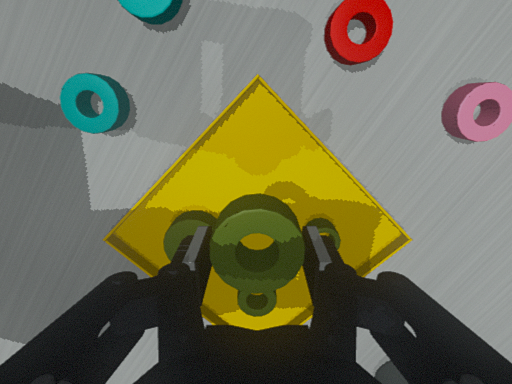

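View pics/s3.png

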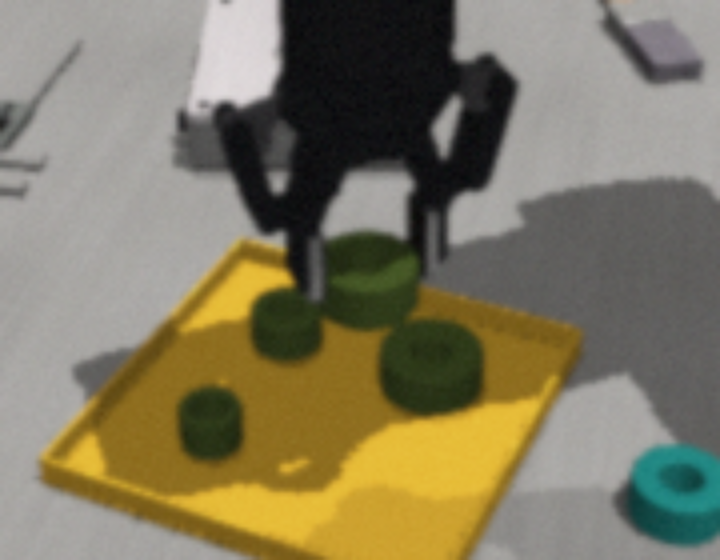

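The sleeve is held level, and the other three have not moved. Next I carry it to just past the nest, so the wrist camera can see the nest.

Call:
carry_out(steps=[{"xyz": [0,-10.4,44.3],"dr": [0,0,0],"gripper": 4.5},{"xyz": [0,-10.4,44.3],"dr": [0,0,0],"gripper": 4.5},{"xyz": [0,-10.4,44.3],"dr": [0,0,0],"gripper": 4.5},{"xyz": [0,-10.4,44.3],"dr": [0,0,0],"gripper": 4.5},{"xyz": [0,-10.4,44.3],"dr": [0,0,0],"gripper": 4.5},{"xyz": [0,-10.4,44.3],"dr": [0,0,0],"gripper": 4.5},{"xyz": [0,-10.4,44.3],"dr": [0,0,0],"gripper": 4.5},{"xyz": [0,-10.4,44.3],"dr": [0,0,0],"gripper": 4.5},{"xyz": [0,-10.4,44.3],"dr": [0,0,0],"gripper": 4.5},{"xyz": [0,-10.4,44.3],"dr": [0,0,0],"gripper": 4.5},{"xyz": [0,-10.4,44.3],"dr": [0,0,0],"gripper": 4.5},{"xyz": [0,-10.4,44.3],"dr": [0,0,0],"gripper": 4.5}])

```text
time_s: 4.6
ee_pos: [0.6194, -0.1217, 0.1294]
orientation: [0.338, 0.622, -0.338, 0.62]
ft_force: [0.1, 0.1, -0.7]
width: 0.0484
```

```bash
python3 - <<'E'
from h import *
P,M=st(); p=env.camera_params("wrist"); im=env.grab_frame("wrist")[:,:,::-1].copy(); cv2.imwrite("pics/w4.png",im)
print("pred nest px",proj(p,[.5875,-.0723,.046]))
T=[.5875,-.0723]; print("to nest tool yz cm",(M[:2,1:].T@(np.array(T)-P[:2])*100).round(2))
E
```

```text
t 4.6 p [ 0.6194 -0.1217  0.1294] heading 32.89 xdown [-0.002  0.001 -1.   ] F [ 0.1  0.1 -0.7] w 0.0484 v 0.018
pred nest px [[257.64259054 117.55490995]]
to nest tool yz cm [ 0.   -5.88]
```

View pics/w4.png

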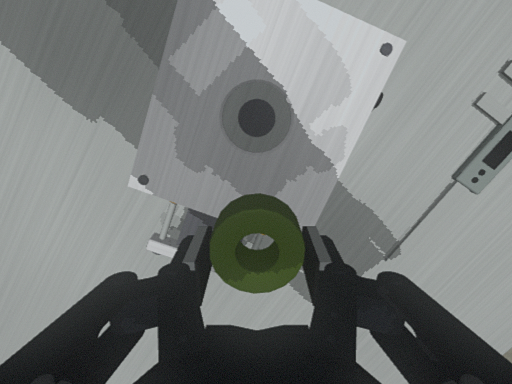

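The nest is at about (256,117) and the sleeve in the jaws at (257,245). I'll measure both centres.

```bash
python3 - <<'E'
from h import *
P,M=st(); p=env.camera_params("wrist"); im=cv2.imread("pics/w4.png"); g=cv2.cvtColor(im,cv2.COLOR_BGR2GRAY)
def show(mask,z,lo,hi,nm):
    cs,_=cv2.findContours(mask,cv2.RETR_CCOMP,cv2.CHAIN_APPROX_NONE)
    for c in cs:
        if lo<cv2.contourArea(c)<hi:
            h=cv2.convexHull(c)
            w=(ray(p,h[:,0,:],z)*1000)[:,:2].astype(np.float32); e=cv2.fitEllipse(w) if len(w)>5 else None
            print(nm,cv2.contourArea(c),np.round(cv2.fitEllipse(c)[0],1),"W",np.round(e[0],1),np.round(e[1],1),"tool yz",(M[:2,1:].T@(np.array(e[0])-P[:2]*1000)).round(1))
print(g[117,256],g[117,230],g[117,215],g[90,256],g[85,256],g[140,256],g[160,256])
for th in (75,85):
    m=np.zeros_like(g); m[70:165,210:305]=(g[70:165,210:305]<th)*255; show(m,.040,500,3000,f"window<{th}")
hsv=cv2.cvtColor(im,cv2.COLOR_BGR2HSV)
gr=((hsv[...,0]>25)&(hsv[...,0]<85)&(hsv[...,1]>90)).astype(np.uint8)*255
gr[:185]=0;gr[300:]=0; gr=cv2.morphologyEx(gr,cv2.MORPH_OPEN,np.ones((3,3)))
zt=P[2]-.0091+.024
for z in (zt,): show(gr,z,3000,20000,"sleeve sil")
print("zt",zt,[ (v,hsv[v,257].tolist()) for v in range(190,300,6)])
cv2.imwrite("pics/w4c.png",cv2.resize(im[180:305,190:325],None,fx=5,fy=4))
cv2.imwrite("pics/w4n.png",cv2.resize(im[70:165,205:305],None,fx=6,fy=6))
E
```

```text
t 4.65 p [ 0.6196 -0.1214  0.1298] heading 32.93 xdown [-0.001  0.    -1.   ] F [-0.8 -0.1  0.3] w 0.0481 v 0.01
60 98 119 98 100 100 118
window<75 1053.5 [256.2 117.5] W [587.1 -73.2] [29.2 29.5] tool yz [ -1.1 -58.1]
window<85 1083.0 [256.1 117.5] W [587.1 -73.2] [29.8 29.8] tool yz [ -1.1 -58.1]
sleeve sil 6155.5 [256.9 249.9] W [ 619.2 -122. ] [48.4 48.7] tool yz [-0.6  0.3]
zt 0.14465773474425966 [(190, [110, 7, 117]), (196, [46, 73, 59]), (202, [43, 116, 57]), (208, [44, 98, 57]), (214, [42, 109, 70]), (220, [44, 120, 70]), (226, [45, 129, 69]), (232, [45, 124, 68]), (238, [78, 13, 101]), (244, [68, 9, 114]), (250, [45, 86, 59]), (256, [44, 99, 59]), (262, [45, 111, 60]), (268, [40, 125, 55]), (274, [44, 126, 75]), (280, [43, 131, 84]), (286, [42, 109, 84]), (292, [44, 96, 82]), (298, [72, 8, 157])]
```

View pics/w4c.png

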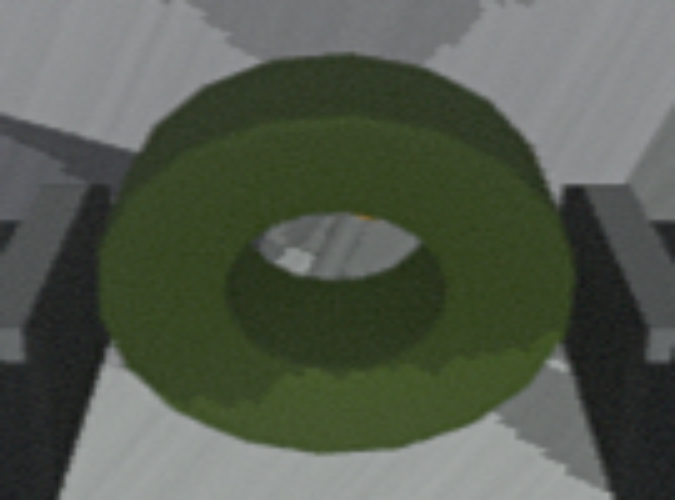

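View pics/w4n.png

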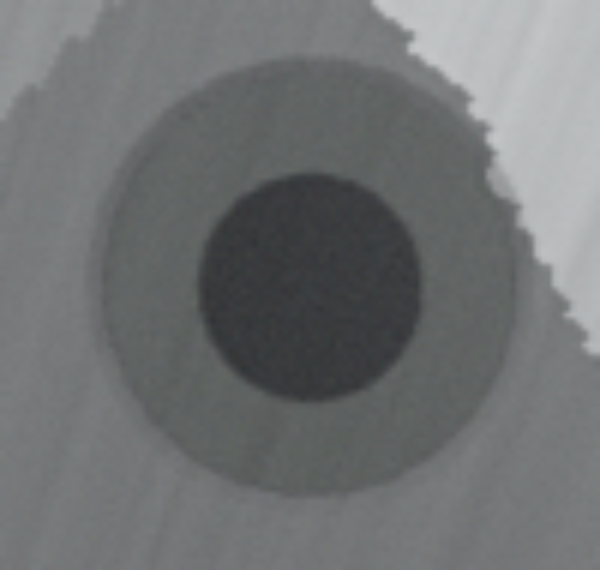

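Call:
carry_out(steps=[{"xyz": [0,-0.03,-3],"dr": [0,0,0],"gripper": 4.5},{"xyz": [0,-0.03,-5.8],"dr": [0,0,0],"gripper": 4.5},{"xyz": [2,-0.03,-5.8],"dr": [0,0,0],"gripper": 4.5},{"xyz": [4,-0.03,-5.8],"dr": [0,0,0],"gripper": 4.5},{"xyz": [6,-0.03,-5.8],"dr": [0,0,0],"gripper": 4.5},{"xyz": [7.0,-0.03,-5.8],"dr": [0,0,0],"gripper": 4.5},{"xyz": [7.0,-0.03,-5.8],"dr": [0,0,0],"gripper": 4.5},{"xyz": [7.0,-0.03,-5.8],"dr": [0,0,0],"gripper": 4.5}])

```text
time_s: 5.45
ee_pos: [0.5885, -0.0737, 0.0611]
orientation: [0.338, 0.621, -0.338, 0.621]
ft_force: [-0.2, -0.0, 0.2]
width: 0.0481
```

```bash
python3 - <<'E'
from h import *
P,M=st(); p=env.camera_params("wrist"); im=env.grab_frame("wrist")[:,:,::-1].copy(); cv2.imwrite("pics/w5.png",cv2.resize(im[130:310,150:365],None,fx=3,fy=3))
im=env.grab_frame("side")[:,:,::-1]; cv2.imwrite("pics/s5.png",cv2.resize(im[110:210,195:310],None,fx=6,fy=6,interpolation=cv2.INTER_CUBIC))
T=[.5873,-.0727]; print("to nest tool yz mm",(M[:2,1:].T@(np.array(T)-P[:2])*1000).round(2))
E
```

```text
t 5.45 p [ 0.5885 -0.0737  0.0611] heading 32.9 xdown [ 0.001 -0.    -1.   ] F [-0.2 -0.   0.2] w 0.0481 v 0.01
to nest tool yz mm [-0.48 -1.53]
```

View pics/w5.png

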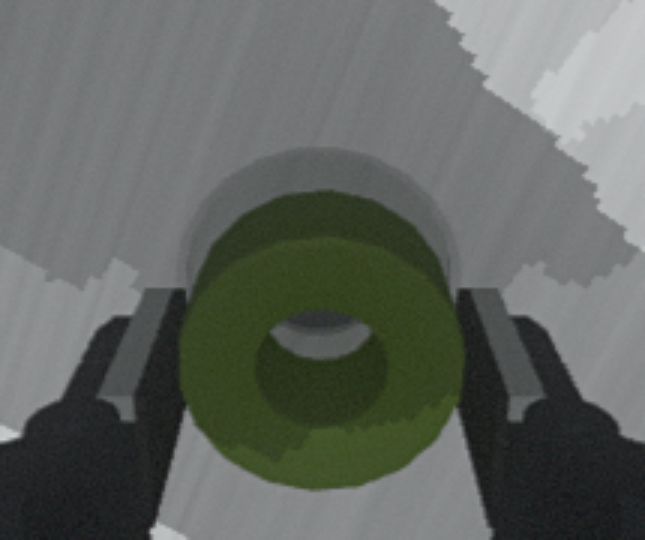

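View pics/s5.png

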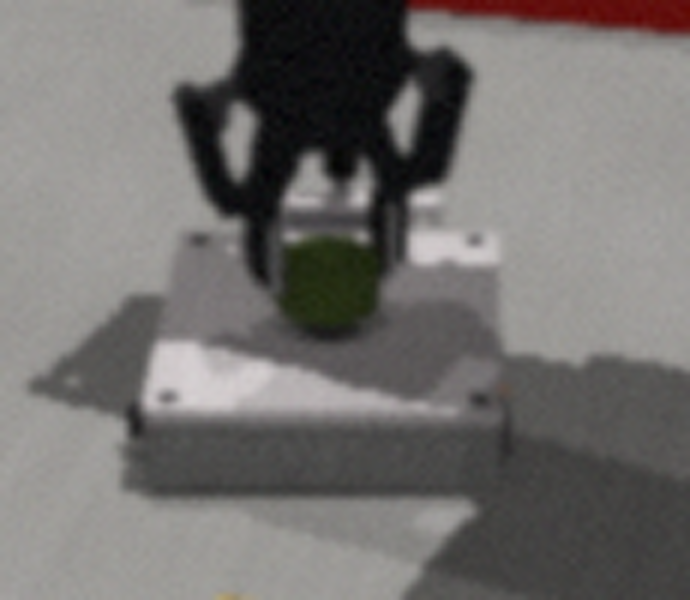

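The sleeve hovers about 6 mm over the plate, laterally centred: nest 182–458, sleeve 181–463 in the crop. I'll check the front edge by casting rays.

```bash
python3 - <<'E'
from h import *
P,M=st(); p=env.camera_params("wrist")
f=lambda u,v,z:(M[:2,1:].T@((ray(p,[u,v],z)[0,:2]-P[:2])*1000)).round(1)
print("nest front mouth",f(150+320/3,130+147/3,.046),"-> centre z +29")
print("sleeve bottom front",f(150+322/3,130+190/3,P[2]-.0091),"+25")
print("sleeve top front",f(150+322/3,130+237/3,P[2]+.0149),"back",f(150+322/3,130+490/3,P[2]+.0149))
print("nest L/R at widest", f(150+182/3,130+262/3,.046),f(150+458/3,130+262/3,.046))
print("sleeve L/R", f(150+180/3,130+358/3,P[2]+.0149),f(150+464/3,130+358/3,P[2]+.0149))
E
```

```text
t 5.55 p [ 0.5887 -0.074   0.0614] heading 32.87 xdown [ 0.002 -0.    -1.   ] F [ 0.6  0.3 -0.7] w 0.0481 v 0.003
nest front mouth [ -0.7 -29.2] -> centre z +29
sleeve bottom front [ -0.3 -22.7] +25
sleeve top front [ -0.4 -23.1] back [-0.4 25.6]
nest L/R at widest [-28.5  -5.1] [27.1 -5. ]
sleeve L/R [-24.4  -1.1] [23.6 -1. ]
```

Call:
carry_out(steps=[{"xyz": [0,-0.03,-0.17],"dr": [0,0,0],"gripper": 4.5},{"xyz": [0.3,-0.03,-0.17],"dr": [0,0,0],"gripper": 4.5},{"xyz": [0.6,-0.03,-0.17],"dr": [0,0,0],"gripper": 4.5},{"xyz": [0.8,-0.03,-0.17],"dr": [0,0,0],"gripper": 4.5},{"xyz": [0.95,-0.03,-0.17],"dr": [0,0,0],"gripper": 4.5},{"xyz": [0.95,-0.03,-0.17],"dr": [0,0,0],"gripper": 4.5},{"xyz": [0.95,-0.03,-0.17],"dr": [0,0,0],"gripper": 4.5}])

```text
time_s: 6.25
ee_pos: [0.5871, -0.0729, 0.0507]
orientation: [0.338, 0.621, -0.338, 0.621]
ft_force: [-1.1, -0.8, -0.5]
width: 0.0485
```

```bash
python3 - <<'E'
from h import *
P,M=st(); im=env.grab_frame("wrist")[:,:,::-1].copy(); cv2.imwrite("pics/w6.png",cv2.resize(im[130:310,150:365],None,fx=3,fy=3))
E
```

```text
t 6.25 p [ 0.5871 -0.0729  0.0507] heading 32.86 xdown [-0. -0. -1.] F [-1.1 -0.8 -0.5] w 0.0485 v 0.004
```

View pics/w6.png

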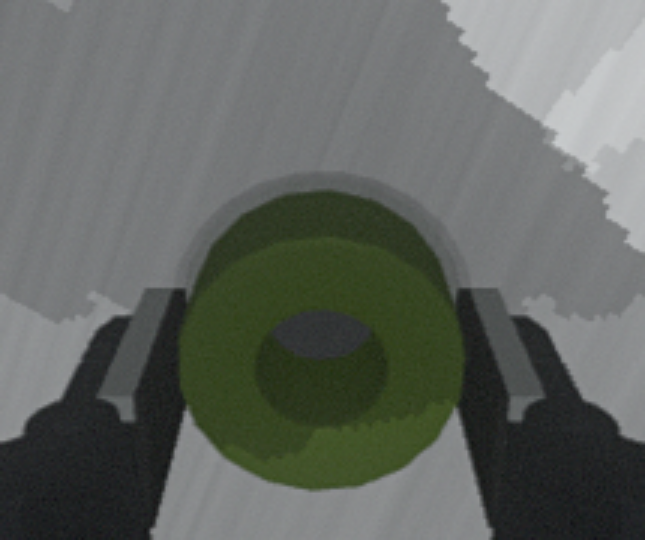

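There is no contact force, and the sleeve has entered the nest with an even ring around it. I'll lower it the last 2 mm and check before releasing.

Call:
carry_out(steps=[{"xyz": [0.1,0,0],"dr": [0,0,0],"gripper": 4.5},{"xyz": [0.2,0,0],"dr": [0,0,0],"gripper": 4.5},{"xyz": [0.2,0,0],"dr": [0,0,0],"gripper": 4.5},{"xyz": [0.2,0,0],"dr": [0,0,0],"gripper": 4.5}])

```text
time_s: 6.7
ee_pos: [0.5872, -0.0729, 0.0492]
orientation: [0.338, 0.621, -0.338, 0.621]
ft_force: [-2.6, 0.2, 5.2]
width: 0.0482
```

Contact comes at exactly the predicted height (0.0492 against 0.0491), so I'll release.

Call:
carry_out(steps=[{"xyz": [0,0,0],"dr": [0,0,0],"gripper": 5.4},{"xyz": [0,0,0],"dr": [0,0,0],"gripper": 6.5},{"xyz": [0,0,0],"dr": [0,0,0],"gripper": 8.5},{"xyz": [0,0,0],"dr": [0,0,0],"gripper": 8.5},{"xyz": [0,0,0],"dr": [0,0,0],"gripper": 8.5},{"xyz": [-2,0,0],"dr": [0,0,0],"gripper": 8.5},{"xyz": [-5,0,0],"dr": [0,0,0],"gripper": 8.5},{"xyz": [-9,0,0],"dr": [0,0,0],"gripper": 8.5},{"xyz": [-9,0,0],"dr": [0,0,0],"gripper": 8.5}])

```text
time_s: 7.6
ee_pos: [0.5891, -0.0732, 0.1442]
orientation: [0.339, 0.618, -0.337, 0.624]
ft_force: [0.3, 0.0, 1.1]
width: 0.0852
```

```bash
python3 - <<'E'
from h import *
P,M=st(); p=env.camera_params("wrist");im=env.grab_frame("wrist")[:,:,::-1].copy(); cv2.imwrite("pics/w7.png",im)
f=lambda X:(M.T@(np.array(X)-P)*100).round(2)
print("knob@0 outside 1mm, z.062", f([.5875+.141*.201,-.0727-.141*.98,.062]), proj(p,[.5875,-.0725,.064]))
h=np.degrees(np.arctan2(M[1,1],M[0,1])); print("turn dr x to heading -78.4:",h+78.4)
E
```

```text
t 7.6 p [ 0.5891 -0.0732  0.1442] heading 32.86 xdown [ 0.008 -0.002 -1.   ] F [0.3 0.  1.1] w 0.0852 v 0.072
knob@0 outside 1mm, z.062 [ 8.26 -5.28 12.97] [[255.7296232  188.41948155]]
turn dr x to heading -78.4: 111.26371365772152
```

View pics/w7.png

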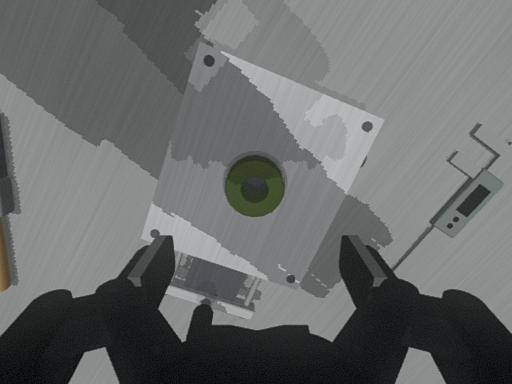

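Sleeve_50 sits upright in the nest at (254,186) with an even ring, and the shutter is shut. Now I go above the knob, turning so the jaws lie along the shutter's travel.

Call:
carry_out(steps=[{"xyz": [0,-5.3,13],"dr": [55,0,0],"gripper": 5},{"xyz": [0,-5.3,13],"dr": [55,0,0],"gripper": 5},{"xyz": [0,-5.3,13],"dr": [55,0,0],"gripper": 5},{"xyz": [0,-5.3,13],"dr": [55,0,0],"gripper": 5},{"xyz": [0,-5.3,13],"dr": [55,0,0],"gripper": 5},{"xyz": [0,-5.3,13],"dr": [55,0,0],"gripper": 5},{"xyz": [0,-5.3,13],"dr": [111.3,0,0],"gripper": 5},{"xyz": [0,-5.3,13],"dr": [111.3,0,0],"gripper": 5},{"xyz": [0,-5.3,13],"dr": [111.3,0,0],"gripper": 5},{"xyz": [0,-5.3,13],"dr": [111.3,0,0],"gripper": 5},{"xyz": [0,-5.3,13],"dr": [111.3,0,0],"gripper": 5},{"xyz": [0,-5.3,13],"dr": [111.3,0,0],"gripper": 5}])

```text
time_s: 8.85
ee_pos: [0.6126, -0.2107, 0.1373]
orientation: [-0.696, -0.119, 0.698, -0.119]
ft_force: [-0.1, 0.2, -0.0]
width: 0.0497
```

```bash
python3 - <<'E'
from h import *
P,M=st(); p=env.camera_params("wrist");im=env.grab_frame("wrist")[:,:,::-1].copy(); cv2.imwrite("pics/w8.png",im)
f=lambda X:(M.T@(np.array(X)-P)*100).round(2)
print(f([.5875+.141*.201,-.0727-.141*.98,.060]), "knob top px",proj(p,[.5875+.14*.201,-.0727-.14*.98,.0935]))
h=np.degrees(np.arctan2(M[1,1],M[0,1])); print("turn to -78.4:",h+78.4)
E
```

```text
t 8.85 p [ 0.6126 -0.2107  0.1373] heading -70.63 xdown [-0.002  0.001 -1.   ] F [-0.1  0.2 -0. ] w 0.0497 v 1.487
[ 7.73  0.14 -0.31] knob top px [[256.45809363 203.05802971]]
turn to -78.4: 7.7720661553976385
```

View pics/w8.png

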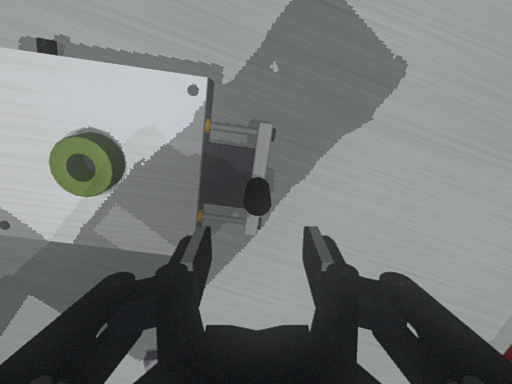

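The knob is seen at (257,200), as predicted. I'll finish the turn and settle.

Call:
carry_out(steps=[{"xyz": [0,0,0],"dr": [8.2,0,0],"gripper": 5},{"xyz": [0,0,0],"dr": [8.2,0,0],"gripper": 5},{"xyz": [0,0,0],"dr": [8.2,0,0],"gripper": 5}])

```text
time_s: 9.2
ee_pos: [0.6129, -0.2107, 0.1381]
orientation: [-0.703, -0.073, 0.704, -0.073]
ft_force: [0.4, -0.0, 0.2]
width: 0.05
```

```bash
python3 - <<'E'
from h import *
P,M=st(); p=env.camera_params("wrist");im=env.grab_frame("wrist")[:,:,::-1].copy(); cv2.imwrite("pics/w9.png",im)
f=lambda X:(M.T@(np.array(X)-P)*100).round(2)
print(f([.5875+.141*.201,-.0727-.141*.98,.060]), "knob top px",proj(p,[.5875+.14*.201,-.0727-.14*.98,.0935]))
g=cv2.cvtColor(im,cv2.COLOR_BGR2GRAY); k=np.zeros_like(g); k[165:228,235:285]=(g[165:228,235:285]<40)*255
cs,_=cv2.findContours(k,cv2.RETR_EXTERNAL,cv2.CHAIN_APPROX_NONE); c=max(cs,key=cv2.contourArea); print(cv2.boundingRect(c),cv2.contourArea(c))
x,y,w,h=cv2.boundingRect(c)
b=c[:,0][c[:,0][:,1]>y+h*0.6]; u=(b[:,0].min()+b[:,0].max())/2; print(u, ray(p,[u,y+h-10],.0935), f(ray(p,[u,y+h-10],.0935)[0]))
cv2.imwrite("pics/w9c.png",cv2.resize(im[150:250,190:330],None,fx=5,fy=5))
E
```

```text
t 9.2 p [ 0.6129 -0.2107  0.1381] heading -78.15 xdown [-0.001  0.    -1.   ] F [ 0.4 -0.   0.2] w 0.05 v 0.004
[ 7.81  0.08 -0.29] knob top px [[255.55792062 203.02621755]]
(243, 178, 27, 37) 683.5
256.0 [[ 0.61424223 -0.21050915  0.0935    ]] [ 4.46  0.01 -0.14]
```

View pics/w9c.png

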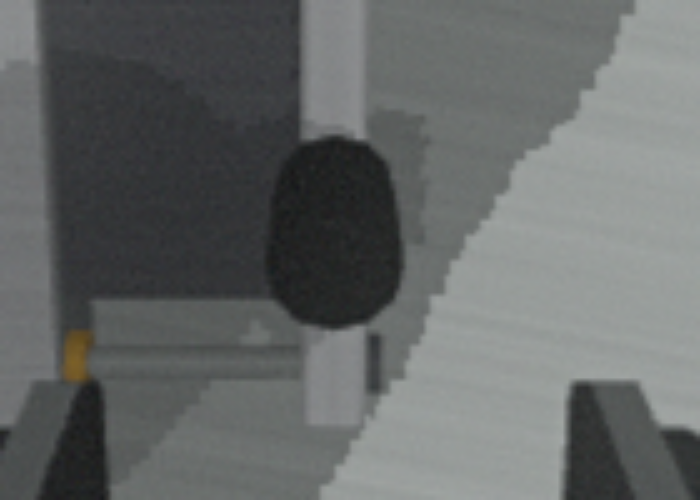

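The jaws are aligned with the travel and the knob is centred to within 1 mm. I'll descend and close.

Call:
carry_out(steps=[{"xyz": [2.5,0.05,-0.2],"dr": [0,0,0],"gripper": 5},{"xyz": [5,0.05,-0.2],"dr": [0,0,0],"gripper": 5},{"xyz": [7,0.05,-0.2],"dr": [0,0,0],"gripper": 5},{"xyz": [7.7,0.05,-0.2],"dr": [0,0,0],"gripper": 5},{"xyz": [7.7,0.05,-0.2],"dr": [0,0,0],"gripper": 3},{"xyz": [7.7,0.05,-0.2],"dr": [0,0,0],"gripper": 1.5},{"xyz": [7.7,0.05,-0.2],"dr": [0,0,0],"gripper": 1.5},{"xyz": [7.7,0.05,-0.2],"dr": [0,0,0],"gripper": 1.5},{"xyz": [7.7,0.05,-0.2],"dr": [0,0,0],"gripper": 1.5},{"xyz": [7.7,0.05,-0.2],"dr": [0,0,0],"gripper": 1.5}], grip_force=60)

```text
time_s: 10.25
ee_pos: [0.6156, -0.2109, 0.0631]
orientation: [0.704, 0.071, -0.703, 0.071]
ft_force: [-2.4, 3.4, 6.8]
width: 0.0182
```

```bash
python3 - <<'E'
from h import *
P,M=st(); p=env.camera_params("wrist");im=env.grab_frame("wrist")[:,:,::-1].copy(); cv2.imwrite("pics/w10.png",im)
n=np.array([.5875,-.0727]); print("along -y mm",((P[:2]-n)@[.201,-.98])*1000)
E
```

```text
t 10.25 p [ 0.6156 -0.2109  0.0631] heading -78.45 xdown [ 0.002 -0.    -1.   ] F [-2.4  3.4  6.8] w 0.0182 v 0.002
along -y mm 141.05716969921173
```

View pics/w10.png

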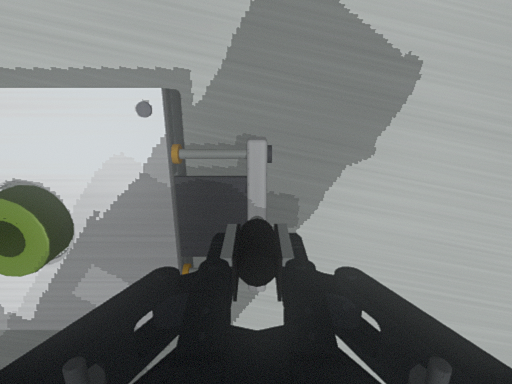

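The knob is gripped (width 18 mm), and the opposing force of about 3 N matches the shut spring. I'll draw it out 2.9 cm smoothly.

Call:
carry_out(steps=[{"xyz": [0,0.4,0],"dr": [0,0,0],"gripper": 1.5},{"xyz": [0,0.9,0],"dr": [0,0,0],"gripper": 1.5},{"xyz": [0,1.4,0],"dr": [0,0,0],"gripper": 1.5},{"xyz": [0,1.9,0],"dr": [0,0,0],"gripper": 1.5},{"xyz": [0,2.4,0],"dr": [0,0,0],"gripper": 1.5},{"xyz": [0,2.8,0],"dr": [0,0,0],"gripper": 1.5},{"xyz": [0,2.95,0],"dr": [0,0,0],"gripper": 1.5},{"xyz": [0,2.95,0],"dr": [0,0,0],"gripper": 1.5},{"xyz": [0,2.95,0],"dr": [0,0,0],"gripper": 1.5},{"xyz": [0,2.95,0],"dr": [0,0,0],"gripper": 1.5}])

```text
time_s: 11.3
ee_pos: [0.6214, -0.2393, 0.0631]
orientation: [0.704, 0.071, -0.703, 0.071]
ft_force: [-4.4, 7.0, 7.8]
width: 0.0183
```

```bash
python3 - <<'E'
from h import *
P,M=st(); p=env.camera_params("wrist");im=env.grab_frame("wrist")[:,:,::-1].copy(); cv2.imwrite("pics/w11.png",im)
cv2.imwrite("pics/w11c.png",cv2.resize(im[110:280,50:290],None,fx=3.3,fy=3.3,interpolation=cv2.INTER_CUBIC))
n=np.array([.5875,-.0727]); print("along -y mm",((P[:2]-n)@[.201,-.98])*1000)
t=env.grab_frame("top")[:,:,::-1]; cv2.imwrite("pics/t11.png",cv2.resize(t[140:235,275:405],None,fx=6,fy=6,interpolation=cv2.INTER_CUBIC))
E
```

```text
t 11.3 p [ 0.6214 -0.2393  0.0631] heading -78.44 xdown [ 0.001  0.    -1.   ] F [-4.4  7.   7.8] w 0.0183 v 0.002
along -y mm 170.03813417131622
```

View pics/w11c.png

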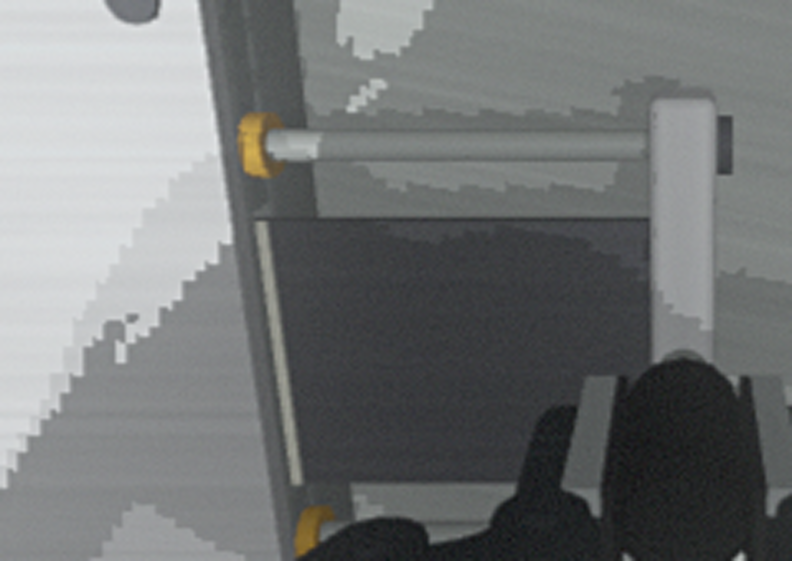

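View pics/t11.png

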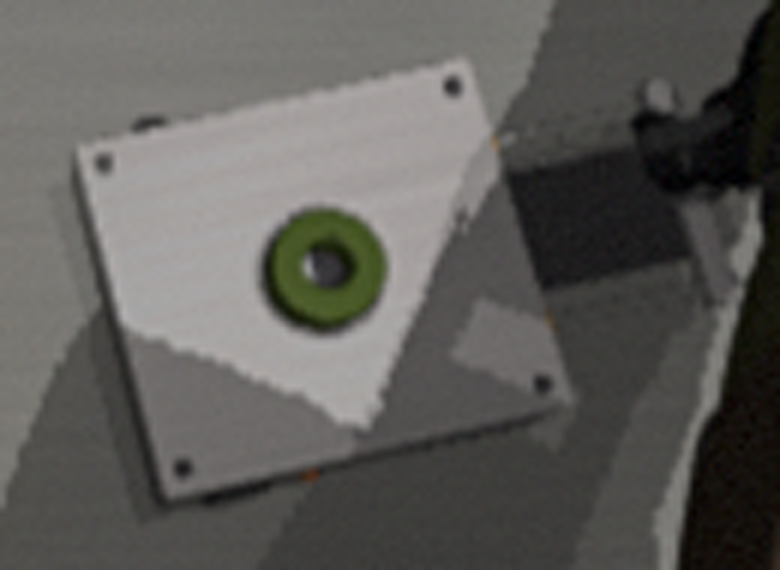

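```bash
python3 - <<'E'
from h import *
p=env.camera_params("wrist"); pt=env.camera_params("top"); n=np.array([.5875,-.0727])
P,M=st()
al=lambda u,v,z:round(float((ray(p,[50+u/3.3,110+v/3.3],z)[0,:2]-n)@[.201,-.98])*1000,1)
print("bar at v=200:",al(652,200,.0425),al(714,200,.0425),"mid-140=travel")
print("line at v=350:",al(274,350,.036),al(286,350,.036),"v=230",al(256,230,.036),al(268,230,.036))
print("plate edge top v=350",al(243,350,.046), "v=100", al(212,100,.046), "expect 90")
c=proj(pt,[[n[0],n[1],.036],[n[0],n[1],.064]]); print(c,(c-[275,140])*6)
t=cv2.imread("pics/t11.png")
# fresh top crop of bore
im=env.grab_frame("top")[:,:,::-1]
cv2.imwrite("pics/bore.png",cv2.resize(im[172:198,316:342],None,fx=22,fy=22,interpolation=cv2.INTER_NEAREST))
print(im[184,318:340].sum(1)//3)
E
```

```text
t 11.4 p [ 0.6213 -0.2393  0.0631] heading -78.44 xdown [ 0.001  0.    -1.   ] F [-4.3  7.1  7.6] w 0.0177 v 0.002
bar at v=200: 165.3 176.4 mid-140=travel
line at v=350: 90.4 92.8 v=230 90.2 92.5
plate edge top v=350 89.4 v=100 90.6 expect 90
[[327.43123763 185.79678382]
 [329.50540975 183.24066053]] [[314.5874258  274.78070293]
 [327.03245849 259.44396318]]
[ 97  28  36  69  68  62  68 105 144  66  53  54  51  45  24  21  43  70
  63  62  68 111]
```

View pics/bore.png

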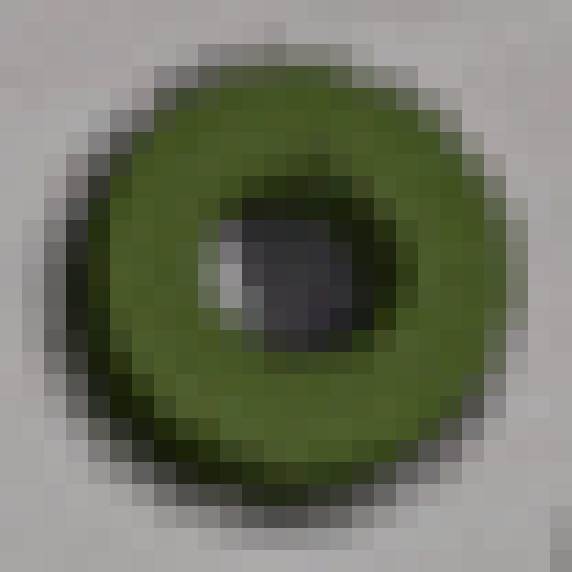

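Travel checks agree at about half open:
- **TCP:** 30.0 mm.
- **White line:** inner edge at 90.3 mm against the box side at 90, so about 30.3 mm.
- **Bar:** about 30.9 mm.
- **Spring force:** 7.8 N, against 8 N expected.
- **Lit edge in the bore:** pixel column about 327, against a predicted 327.4.

One last look at the whole scene before handing in.

```bash
python3 - <<'E'
from h import *
t=env.grab_frame("top")[:,:,::-1]; s=env.grab_frame("side")[:,:,::-1]
cv2.imwrite("pics/fin.png",cv2.resize(np.vstack([t[60:,60:],s[60:,60:]]),None,fx=.9,fy=.9)); st()
E
```

```text
t 11.55 p [ 0.6214 -0.2392  0.0631] heading -78.43 xdown [ 0.001  0.    -1.   ] F [-5.   7.4  7.5] w 0.0184 v 0.001
```

View pics/fin.png

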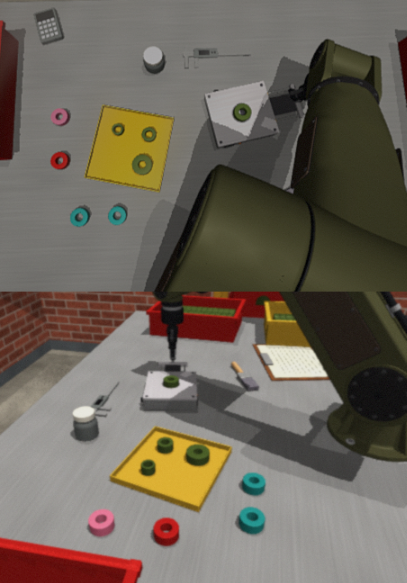

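The sleeve is in the nest and the shutter is held. The three other sleeves, jar, caliper and brush are where they were, and the readings are steady.

```bash
python3 -c "
from station import env
print(env.hand_in())"
```

```text
the job is handed in; nothing more can be done
None
```

I set sleeve_50 in the nest with the shutter still shut, then drew the shutter out to half open. I handed the job in at about 11.6 s, still gripping the knob. No verdict is reported on hand-in.

- **Sleeve:** I picked the green ring that measured about 51 mm across. On lowering, it touched down within 0.1 mm of the predicted seated height. The wrist view afterwards showed it upright, with an even gap all round.
- **Shutter travel:** the tool position gives 30.0 mm, and the white line, just out from the box side, gives about 30.3 mm. The measured spring force was 7.8 N, against about 8 N expected. The lit edge crosses the middle of the bore.
- **Disagreement:** the cross bar seen by the wrist camera gave about 30.9 mm. That is within the 2 mm calibration, so I did not correct for it.
- **Steady upward force:** about 7.5 N showed on the tool while it held the knob, but the pose and grip did not drift.
- **Other things:** the final pictures show the other three sleeves, the jar, the caliper and the brush where they were.

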